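# Gauge a sandal sole against the heel stop

## Robot

A 7-joint arm with a two-finger parallel gripper is mounted at the origin on the work surface. World frame = base frame: x ahead of the robot, y to its left, z up, the work surface at z = 0. Lengths are in m, angles in rad, forces in N, time in s.
With the tool pointing down it reaches from about 0.35 to 0.9 m from the base axis. Payload 7.2 kg.
Tool frame: the origin (TCP) lies midway between the tips of the shut fingers; the grasp point (between the pads) lies 19 mm behind it (r.grip_point_offset is the distance from the TCP to the grasp point, in m); z points along the fingers, y is the line along which they close (so a half turn about z gives the same grasp; the last joint's range is limited). The gripper opens to 88 mm and grips with 3 to 60 N. Pads are 20 mm wide; open, the fingers measure 115 mm over their backs; the gripper's body (75 mm by 178 mm) begins 61 mm behind the grasp point.
Start: joints at [-1.188, 0.411, -0.013, 1.596, 0.006, 1.134, -0.082], TCP at [0.272, 0.563, 0.223] pointing down, gripper open.
Joint ranges: [-2.95, 2.95], [-0.29, 1.99], [-1.47, 1.44], [0.14, 2.54], [-1.03, 4.17], [0.13, 1.85], [-2.86, 2.86]. Speed limits (rad/s): [2.39, 2.39, 3.01, 3.01, 3.14, 3.14, 3.14].

## Interface

Orientations are given as a rotation vector (axis times angle).
In Python, from bench import r gives the robot as it stands.
- The arm moves only by the tool drive_tool, never from a script. Its argument "targets" is one flat list of numbers, 7 for each row, row after row: the gripper's target within -1 to 1 (fully open at 1, half-way at 0, shut at -1), then the shift along the world's x, y, z in units of 0.02 m (1.0 is 0.02 m), then the turn, a rotation vector about the world's x, y, z in units of 0.1 rad (1.0 is 0.1 rad). A call has 1 to 12 rows; each row shifts and turns the commanded pose from where the row before left it; what a row does not reach is not made up. A row lasts 1/12 s, in which the tool goes at most 41.7 mm and 7.16 degrees, less where a joint would pass 70% of its speed; a pose out of reach is approached as far as the arm can. A call with a number of a shift or a turn outside -1 to 1 is refused whole. A call with a gripper value outside its range is refused whole. The fingers move at their own pace and stop on an object; "grip_force" is the grip in N (left out, the last holds). Time passes only in rows, so rows that do not move let the fingers close. It gives the time, the measured TCP pose, the force, the opening and the grip force at its end, in the units of the state.
- r.get_state(): the state, without advancing time (a new reading comes with each control period).
- r.get_image(name): name is "scene" or "top" or "wrist"; returns a dict with "color" (400x640x3 uint8, red, green, blue), "fx", "fy", "cx", "cy" (pixels), "R" (3x3) and "t" (3): a world point X has camera coordinates R X + t; the wrist camera has in their place "tool_from_camera" (4x4, takes a point from camera to tool coordinates, whose origin is the TCP and whose axes are the flange's). Camera axes: x right, y down, z forward; pixel columns grow to the right and rows downward; lengths in m; the calibration is good to about 2 mm. A picture is of the moment at which its call begins: read the wrist's pose just before it. There is no depth.
- r.job_done(): hands the job in; it is judged then, once.
Trained networks look in the newest picture that a camera, given by its name, has taken for a name from the list of things; names that differ only in an ending like _2 or _b are one class to them, and where a whole thing is asked for, a point or a joint stands for the part that bears it (a point fixed in the world has none). Each returns a list of dicts, best first, with "score" (0 to 1); they miss things now and then, are a little off and sometimes report something else, mostly with a low value. They report only what shows in the picture. A call takes as long as a camera call.
- r.recognise(camera, label): "xyz" ([x, y, z] in m, in world coordinates, good to about 4 mm: the middle of the surface that is visible of it).
- r.spot_point(camera, label): "xyz" ([x, y, z] in m, in world coordinates, good to about 4 mm: a listed point, or the origin of a listed thing).
The state is a dict: "t": time; "joint_positions": joint angles; "joint_velocities": joint speeds; "tau": joint torques, N m; "tcp_pos": TCP position; "eef_rot": TCP orientation; "force": force on the tool from outside, world axes, zero at the start; "torque": the same for the moment, N m; "grip_width": finger opening in m; "grip_force": force on a finger pad.
Only numpy, scipy, OpenCV 4.12 (cv2) and the standard library are available. Lean on these libraries where they do the work, as an engineer would, in place of code of your own. Each camera call takes 0.05 s, during which the arm holds its last target. There are 200 camera calls.

## Task

Measure the loose sandal sole on the length gauge by pushing only, without gripping or lifting anything. Push the sole along the gauge's board until its straight long side lies flush along the fence and its heel is fully home against the fixed heel stop; only then push the sliding cursor up until it touches the toe, leaving the sole where it is. Leave the glue pot, tape dispenser, steel cone and hammer alone.

Things in the scene. Friction and masses are not known exactly. Their poses are not given: they have to be found in the camera images.
- gauge: Sole-length gauge screwed to the bench: plywood board 460 x 200 x 8 mm, aluminium fence along one long edge, fixed heel stop at one end, sliding cursor at the other; the ticks are only a scale. Origin at the centre of its underside (bench height); x runs along the board from heel stop to cursor, y across it to the fence, z up. Board top at z = 8 mm.
- heel_stop (a point): Point on the heel stop's face (it looks to gauge +x), 14 mm above the board, where the heel of a sole flush to the fence touches; (-190, 39, 22) mm in the gauge frame. The stop is a flat block across the board, gauge y -50 to 70 mm, 15 mm thick, 30 mm tall above the board. Axes as the gauge's.
- fence (a point): Point on the fence's inner face (it looks to gauge -y), at mid-length, 8 mm above the board; (0, 70, 16) mm in the gauge frame. The fence runs straight along gauge x from -220 to 220 mm, is 18 mm thick and stands 16 mm above the board. Axes as the gauge's.
- cursor (a joint): Travel of the cursor (m): 0 farthest from the heel stop, growing as it is pushed towards it (gauge -x), up to 0.200; starts at 0 to 0.015. About 1.5 N of friction; stays where left; cannot be lifted off. It is an upright aluminium plate across the board, 14 mm thick, gauge y -30 to 68 mm, from 2 to 34 mm above the board, carried on the fence.
- cursor_face (a point): Point on the cursor face that meets the toe (it looks to gauge -x), 14 mm above the board, in line with the toe of a sole flush to the fence: gauge x = 175 mm minus the travel, gauge y 39 mm. Axes as the gauge's.
- cursor_back (a point): Point on the back of the cursor plate, to push on (it looks to gauge +x), 14 mm behind the face, 18 mm above the board, at gauge y 25 mm. The cursor's carriage on the fence (gauge y 68 to 102 mm, top 30 mm above the board) reaches 36 mm further back. Axes as the gauge's.
- sole: Loose sole on the board, straw rope sides, brown top, 200 long, 80 wide, 28 mm thick, 0.13 to 0.25 kg. From above: outline round three discs of 31 mm radius centred at its (-69, 0) heel, (69, 0) toe, (38, -18) mm ball. Origin on the underside midway between heel and toe ends; x to the toe, z up. The straight side (y = 31 mm) faces the fence; the outer side is at y = -45 mm at x = 10 mm.
- sole_heel (a point): Rear end of the sole's heel, at half thickness: (-100, 0, 14) mm in the sole's frame; axes as the sole's. It starts 35 to 75 mm short of the heel stop.
- sole_toe (a point): Front end of the sole's toe, at half thickness: (100, 0, 14) mm in the sole's frame; axes as the sole's. It starts at least 70 mm from the cursor; the sole starts up to 0.2 rad askew, its middle 16 to 46 mm off the fence.
- glue_pot: Bystander: round white pot with steel lid, 60 mm across, 70 mm tall, standing beyond the fence. Origin at the centre of its underside.
- tape_dispenser: Bystander: tape dispenser with a roll of brown tape, 100 x 50 mm, 66 mm tall, beyond the fence. Origin at the centre of its underside.
- buckle_cone: Bystander: steel cone-shaped shoe ornament, 62 mm across, 36 mm tall, on the bench beside the board's open long edge. Origin at the centre of its underside.
- hammer: Bystander: hammer about 220 mm long lying beyond the heel-stop end of the gauge. Origin on its underside.

How it is judged:
By the outcome, as a careful person would: the job done as asked, in the order asked, and still so for the second after the job is handed in, with the robot touching nothing.
It also fails if it takes over 64 s, if anything falls off the work surface, if the arm or the gripper's body presses on something with over 40 N, if the wrist force passes 120 N, or if a joint passes its speed limit or range.

## Working session

There is one attempt and no reset: what is moved stays moved. The work goes in short steps, Python scripts to look and compute and a tool call to move; the robot and the scene stay as the last step left them, time stands still between calls to the robot, and variables do not carry over. Pictures are saved under pics/ and viewed, at most 10 in all, crops included, and the job is handed in when it is done.

Besides the shell and the picture viewer there is one more tool, called after "Call:" in YAML: its name, and indented under it one key for each argument. drive_tool: Moves the arm, as the interface text tells. Its arguments: {"type":"object","properties":{"targets":{"type":"array"},"grip_force":{"type":"number"}},"required":["targets"]}

```bash
mkdir -p pics; cat > h.py <<'E'
from bench import r
import numpy as np, cv2
def save(c,n):
    im=r.get_image(c); cv2.imwrite(f'pics/{n}.png',im['color'][:,:,::-1]); return im
def px(im,X):
    p=np.array(im['R'])@np.array(X)+np.array(im['t']); return np.round([im['fx']*p[0]/p[2]+im['cx'],im['fy']*p[1]/p[2]+im['cy']],0)
E
python3 - <<'E'
from h import *
np.set_printoptions(precision=4,suppress=True)
for c in ['top','scene']:
    im=save(c,c+'0')
    for l in ['gauge','heel_stop','fence','cursor_face','cursor_back','sole','sole_heel','sole_toe','glue_pot','tape_dispenser','buckle_cone','hammer']:
        o=r.spot_point(c,l)
        for d in o[:1]: print(c,l,round(d['score'],2),np.array(d['xyz']),px(im,d['xyz']))
s=r.get_state();print(s['t'],s['tcp_pos'],s['eef_rot'],s['grip_width'])
E
```

```text
top gauge 0.95 [ 0.5255  0.0467 -0.0007] [353. 233.]
top heel_stop 0.58 [0.578  0.2319 0.0254] [259. 206.]
top fence 0.84 [0.5952 0.0412 0.0154] [355. 198.]
top cursor_face 0.65 [ 0.547  -0.1295  0.0199] [443. 221.]
top cursor_back 0.82 [ 0.5324 -0.1425  0.0234] [450. 229.]
top sole 0.91 [0.5386 0.0911 0.0039] [331. 226.]
top sole_heel 0.65 [0.5543 0.1939 0.0228] [279. 218.]
top sole_toe 0.72 [ 0.537  -0.0054  0.0226] [380. 226.]
top glue_pot 0.78 [ 0.7037  0.0797 -0.0009] [336. 147.]
top tape_dispenser 0.79 [ 0.7081 -0.1002  0.0009] [423. 144.]
top buckle_cone 0.87 [ 0.3666  0.0861 -0.0026] [333. 313.]
top hammer 0.86 [ 0.5765  0.3734 -0.0029] [193. 208.]
scene gauge 0.83 [0.5291 0.0455 0.0039] [282. 214.]
scene heel_stop 0.76 [0.5743 0.2301 0.0202] [360. 197.]
scene fence 0.75 [0.5927 0.039  0.0167] [290. 228.]
scene cursor_face 0.74 [ 0.5461 -0.1276  0.0212] [211. 237.]
scene cursor_back 0.66 [ 0.5298 -0.1443  0.0285] [200. 232.]
scene sole 0.94 [0.5418 0.0904 0.0067] [302. 211.]
scene sole_heel 0.92 [0.5553 0.1944 0.0231] [343. 196.]
scene sole_toe 0.89 [ 0.5346 -0.0063  0.0201] [262. 217.]
scene glue_pot 0.63 [0.7092 0.0785 0.0004] [330. 261.]
scene tape_dispenser 0.73 [ 0.7048 -0.1054  0.0001] [245. 292.]
scene buckle_cone 0.67 [ 0.3664  0.086  -0.0032] [274. 176.]
scene hammer 0.61 [ 0.533  -0.0095  0.0235] [260. 216.]
1.3 [0.2723 0.5625 0.2227] [0.7022 3.0621 0.    ] 0.08765054867105655
```

View pics/top0.png

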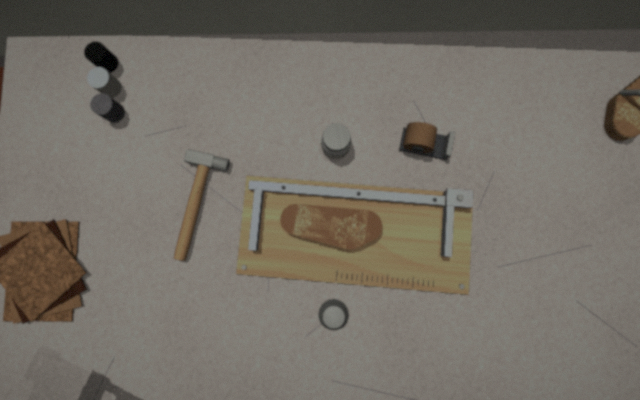

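```bash
python3 - <<'E'
import numpy as np
from scipy.spatial.transform import Rotation as R
from scipy.optimize import least_squares
np.set_printoptions(precision=4,suppress=True)
g=[(0,0),(0,0),(-.19,.039),(-.19,.039),(0,.07),(0,.07)]
w=[(.5255,.0467),(.5291,.0455),(.578,.2319),(.5743,.2301),(.5952,.0412),(.5927,.039)]
g=np.array(g);w=np.array(w)
A=lambda t:np.array([[np.cos(t),-np.sin(t)],[np.sin(t),np.cos(t)]])
f=lambda p:(g@A(p[0]).T+p[1:]-w).ravel()
p=least_squares(f,[-1.57,.53,.045]).x;print(p,f(p))
for n,q in dict(sole=(.540,.0907),heel=(.5548,.1942),toe=(.536,-.006),cf=(.5465,-.1286),cb=(.531,-.1434),cone=(.3665,.086)).items(): print(n,A(p[0]).T@(np.array(q)-p[1:]))
print(R.from_rotvec([.7022,3.0621,0]).as_matrix())
E
```

```text
[-1.6347  0.5255  0.0449] [-0.     -0.0018 -0.0036 -0.0006 -0.0014  0.0001  0.0023  0.0019  0.0002
 -0.0008  0.0027  0.0014]
sole [-0.0467  0.0115]
heel [-0.1509  0.0197]
toe [0.0501 0.0137]
cf [0.1718 0.032 ]
cb [0.1875 0.0175]
cone [-0.0309 -0.1613]
[[-0.9001  0.4357  0.    ]
 [ 0.4357  0.9001 -0.    ]
 [-0.      0.     -1.    ]]
```

The top view shows the gauge centred near (355,235), with the heel stop at x≈256 and the cursor at x≈450. The sole sits at (330,227) nearly parallel to the fence, and the cone is at (333,315). This matches the networks. I'll shut the gripper, turn it to line up with the gauge, and approach the sole's outer side.

Call:
drive_tool:
  targets: [-1,0.4,-1,0,0,0,0.97,-1,0.4,-1,0,0,0,0.97,-1,0.4,-1,0,0,0,0.97,-1,0.4,-1,0,0,0,0.97,-1,0.4,-1,0,0,0,0,-1,0.4,-1,0,0,0,0,-1,0.4,-1,0,0,0,0,-1,0.4,-1,0,0,0,0,-1,0.4,-1,0,0,0,0,-1,0.4,-1,0,0,0,0,-1,0.4,-1,0,0,0,0,-1,0.4,-1,0,0,0,0]

```text
t: 2.3
tcp_pos: [0.3687, 0.3216, 0.2228]
eef_rot: [0.099, 3.14, 0.001]
force: [0.3, -0.3, 0.1]
grip_width: 0.0112
grip_force: 0.0
```

Call:
drive_tool:
  targets: [-1,0.4,-1,0,0,0,0,-1,0.4,-1,0,0,0,0,-1,0.4,-1,0,0,0,0,-1,0.4,-1,0,0,0,0,-1,0.4,-1,0,0,0,0,-1,0.4,-1,-0.5,0,0,0,-1,0.4,-1,-0.5,0,0,0,-1,0.4,-1,-0.5,0,0,0,-1,0.4,-1,-0.5,0,0,0,-1,0.4,-1,-0.5,0,0,0,-1,0.4,-1,-0.5,0,0,0,-1,0.3,-0.6,-0.5,0,0,0]

```text
t: 3.3
tcp_pos: [0.463, 0.0883, 0.1525]
eef_rot: [0.101, 3.139, -0.001]
force: [1.0, 0.1, 0.6]
grip_width: 0.0004
grip_force: 0.0
```

Call:
drive_tool:
  targets: [-1,0,0,-0.6,0,0,0,-1,0,0,-0.6,0,0,0,-1,0,0,-0.6,0,0,0,-1,0,0,0,0,0,0]

```text
t: 3.63
tcp_pos: [0.4612, 0.0902, 0.115]
eef_rot: [-0.099, -3.137, 0.002]
force: [0.1, 0.4, -0.4]
grip_width: 0.0005
grip_force: 0.0
```

```bash
python3 - <<'E'
from h import *
np.set_printoptions(precision=4,suppress=True)
im=save('wrist','w1')
for l in ['sole_heel','sole_toe','sole']:
    for d in r.spot_point('wrist',l)[:1]: print(l,round(d['score'],2),np.array(d['xyz']))
E
```

```text
sole_heel 0.65 [0.56   0.1982 0.0221]
sole_toe 0.68 [ 0.5353 -0.0039  0.0186]
```

View pics/w1.png

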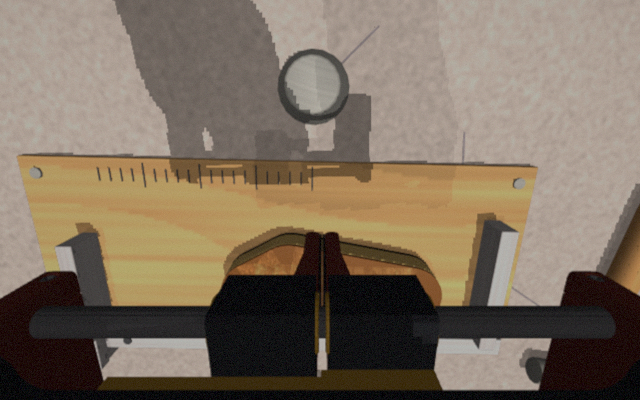

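The wrist view shows the tool square to the gauge, with the fingertips at (322,235) over the open board side of the sole. The cursor is at left (85,270) and the heel stop at right (495,270). Next I'll descend and push towards the fence.

Call:
drive_tool:
  targets: [-1,0,0,-0.8,0,0,0,-1,0,0,-0.8,0,0,0,-1,0,0,-0.8,0,0,0,-1,0,0,-0.8,0,0,0,-1,0,0,-0.8,0,0,0,-1,0,0,-0.65,0,0,0,-1,0,0,0,0,0,0,-1,0,0,0,0,0,0]

```text
t: 4.5
tcp_pos: [0.4624, 0.0907, 0.024]
eef_rot: [-0.098, -3.14, 0.0]
force: [0.4, -0.2, 0.4]
grip_width: 0.0003
grip_force: 0.0
```

Call:
drive_tool:
  targets: [-1,0.2,-0.01,0,0,0,0,-1,0.2,-0.01,0,0,0,0,-1,0.2,-0.01,0,0,0,0,-1,0.2,-0.01,0,0,0,0,-1,0.2,-0.01,0,0,0,0,-1,0.2,-0.01,0,0,0,0,-1,0.1,-0.01,0,0,0,0,-1,0.1,-0.01,0,0,0,0]

```text
t: 5.17
tcp_pos: [0.4894, 0.0889, 0.0235]
eef_rot: [-0.099, -3.138, 0.0]
force: [-4.5, -0.6, 3.5]
grip_width: 0.0004
grip_force: 2.0
```

Call:
drive_tool:
  targets: [-1,0.1,-0.006,0,0,0,0,-1,0.1,-0.006,0,0,0,0,-1,0.1,-0.006,0,0,0,0,-1,0.1,-0.006,0,0,0,0,-1,0.1,-0.006,0,0,0,0,-1,0.1,-0.006,0,0,0,0,-1,0.1,-0.006,0,0,0,0,-1,0.1,-0.006,0,0,0,0,-1,0.1,-0.006,0,0,0,0]

```text
t: 5.92
tcp_pos: [0.5077, 0.0881, 0.0235]
eef_rot: [-0.098, -3.138, -0.0]
force: [-7.7, 0.4, 4.6]
grip_width: 0.0006
grip_force: 4.0
```

```bash
python3 - <<'E'
from h import *
np.set_printoptions(precision=4,suppress=True)
im=save('top','t1')
for l in ['sole_heel','sole_toe']:
    for c in ['top','scene']:
        r.get_image(c)
        for d in r.spot_point(c,l)[:1]: print(l,c,round(d['score'],2),np.array(d['xyz']))
c=cv2.imread('pics/t1.png')[160:300,220:490]; cv2.imwrite('pics/t1c.png',cv2.resize(c,None,fx=2.9,fy=2.9,interpolation=cv2.INTER_CUBIC))
E
```

```text
sole_heel top 0.83 [0.5695 0.1964 0.0209]
sole_heel scene 0.87 [0.5678 0.1953 0.0223]
sole_toe scene 0.92 [ 0.5599 -0.0054  0.0197]
```

View pics/t1c.png

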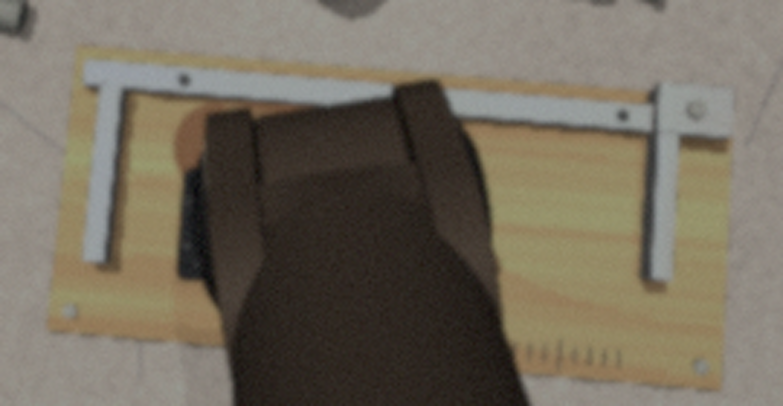

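In the crop only the heel is visible, at (200,135), still slightly short of the fence. The arm hides the rest. I'll keep going until the force rises.

Call:
drive_tool:
  targets: [-1,0.1,-0.006,0,0,0,0,-1,0.1,-0.006,0,0,0,0,-1,0.1,-0.006,0,0,0,0]

```text
t: 6.62
tcp_pos: [0.5081, 0.0881, 0.0232]
eef_rot: [-0.097, -3.128, 0.001]
force: [-23.6, 5.6, 17.3]
grip_width: 0.0004
grip_force: 12.6
```

Call:
drive_tool:
  targets: [-1,0.05,0,0,0,0,0,-1,0.05,0,0,0,0,0,-1,0,0,0,0,0,0]

```text
t: 6.87
tcp_pos: [0.5081, 0.0882, 0.0229]
eef_rot: [-0.096, -3.125, 0.001]
force: [-27.5, 3.2, 21.8]
grip_width: 0.0008
grip_force: 13.3
```

The sole is against the fence: the force rose without further motion. Backing off, then going round to the toe.

Call:
drive_tool:
  targets: [-1,-0.2,0,0,0,0,0,-1,-0.6,0,0,0,0,0,-1,-1,0,0,0,0,0,-1,0,0,0.8,0,0,0,-1,0,0,0.9,0,0,0,-1,0,-1,0.8,0,0,0,-1,0,-1,0,0,0,0,-1,0.6,-1,0,0,0,0,-1,0.8,-1,0,0,0,0,-1,0.8,-1,0,0,0,0,-1,0.8,-1,0,0,0,0,-1,0.8,-0.5,0,0,0,0]

```text
t: 7.87
tcp_pos: [0.5582, -0.046, 0.0743]
eef_rot: [0.103, 3.137, -0.002]
force: [-0.5, -0.1, -0.1]
grip_width: 0.0002
grip_force: 0.0
```

Call:
drive_tool:
  targets: [-1,0,0,0,0,0,0,-1,0,0,0,0,0,0]

```text
t: 8.03
tcp_pos: [0.5575, -0.0435, 0.0738]
eef_rot: [0.101, 3.138, -0.001]
force: [-0.0, 0.6, -0.1]
grip_width: 0.0006
grip_force: 0.0
```

```bash
python3 - <<'E'
from h import *
np.set_printoptions(precision=4,suppress=True)
for c in ['top','scene']:
  for l in ['sole_heel','sole_toe','heel_stop','fence']:
        r.get_image(c)
        for d in r.spot_point(c,l)[:1]: print(l,c,round(d['score'],2),np.array(d['xyz']))
save('scene','s2')
c=cv2.imread('pics/s2.png')[150:290,150:420]; cv2.imwrite('pics/s2c.png',cv2.resize(c,None,fx=2.9,fy=2.9,interpolation=cv2.INTER_CUBIC))
E
```

```text
sole_heel top 0.68 [0.5711 0.1973 0.0204]
sole_toe top 0.92 [ 0.5612 -0.0057  0.0241]
heel_stop top 0.93 [0.5798 0.2286 0.0241]
fence top 0.96 [0.5974 0.0372 0.0135]
sole_heel scene 0.69 [0.567  0.196  0.0242]
sole_toe scene 0.65 [ 0.56   -0.0068  0.0163]
heel_stop scene 0.95 [0.5772 0.2302 0.0216]
fence scene 0.7 [0.5937 0.0377 0.0172]
```

View pics/s2c.png

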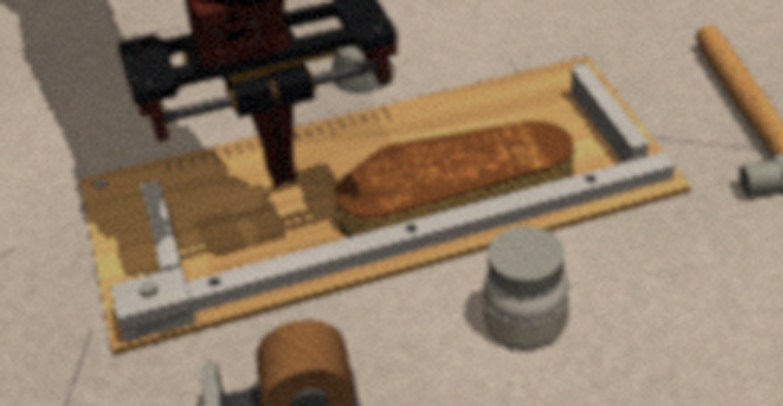

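In the scene view the toe (345,210) touches the fence, and the heel (570,170) is perhaps 3–4 mm off it. I'll push the sole home to the heel stop, then press its heel half to the fence.

Call:
drive_tool:
  targets: [-1,0,0,-0.8,0,0,0,-1,0,0,-0.8,0,0,0,-1,0,0,-0.8,0,0,0,-1,0,0,-0.15,0,0,0,-1,0.013,0.2,0,0,0,0,-1,0.013,0.2,0,0,0,0,-1,0.013,0.2,0,0,0,0,-1,0.013,0.2,0,0,0,0,-1,0.013,0.2,0,0,0,0,-1,0.007,0.12,0,0,0,0,-1,0.007,0.12,0,0,0,0,-1,0.007,0.12,0,0,0,0]

```text
t: 9.88
tcp_pos: [0.5582, -0.015, 0.0229]
eef_rot: [0.098, 3.14, 0.0]
force: [0.1, 0.2, -0.3]
grip_width: 0.0002
grip_force: 0.0
```

Call:
drive_tool:
  targets: [-1,0.007,0.12,0,0,0,0,-1,0.007,0.12,0,0,0,0,-1,0.007,0.12,0,0,0,0,-1,0.007,0.12,0,0,0,0,-1,0.007,0.12,0,0,0,0,-1,0.007,0.12,0,0,0,0,-1,0.007,0.12,0,0,0,0,-1,0.007,0.12,0,0,0,0,-1,0.007,0.12,0,0,0,0]

```text
t: 10.63
tcp_pos: [0.5594, 0.0063, 0.0228]
eef_rot: [0.099, 3.14, -0.0]
force: [-1.3, -3.8, 3.6]
grip_width: 0.0006
grip_force: 2.1
```

Call:
drive_tool:
  targets: [-1,0.007,0.12,0,0,0,0,-1,0.007,0.12,0,0,0,0,-1,0.007,0.12,0,0,0,0]

```text
t: 10.88
tcp_pos: [0.5598, 0.0136, 0.0227]
eef_rot: [0.099, 3.14, -0.0]
force: [0.2, -5.5, 4.5]
grip_width: 0.0005
grip_force: 2.3
```

Call:
drive_tool:
  targets: [-1,0.006,0.1,0,0,0,0,-1,0.006,0.1,0,0,0,0,-1,0.006,0.1,0,0,0,0,-1,0.006,0.1,0,0,0,0]

```text
t: 11.22
tcp_pos: [0.5602, 0.0216, 0.0227]
eef_rot: [0.099, 3.14, -0.0]
force: [0.6, -4.9, 4.6]
grip_width: 0.0006
grip_force: 2.4
```

Call:
drive_tool:
  targets: [-1,0.006,0.1,0,0,0,0,-1,0.006,0.1,0,0,0,0,-1,0.006,0.1,0,0,0,0]

```text
t: 11.47
tcp_pos: [0.5603, 0.0236, 0.0227]
eef_rot: [-0.102, -3.14, 0.007]
force: [-1.8, -20.7, 8.3]
grip_width: 0.0003
grip_force: 10.0
```

Call:
drive_tool:
  targets: [-1,0.006,0.1,0,0,0,0,-1,0.006,0.1,0,0,0,0,-1,0,0,0,0,0,0]

```text
t: 11.72
tcp_pos: [0.5603, 0.0236, 0.0227]
eef_rot: [-0.107, -3.139, 0.012]
force: [-1.5, -24.2, 8.8]
grip_width: 0.0003
grip_force: 12.2
```

The heel is home: the force jumped at the stop. Now pressing the heel half to the fence.

Call:
drive_tool:
  targets: [-1,0,-0.5,0,0,0,0,-1,0,-1,0,0,0,0,-1,0,0,0.8,0,0,0,-1,0,0,0.8,0,0,0,-1,-0.6,0.2,0.9,0,0,0,-1,-1,1,0,0,0,0,-1,-1,1,0,0,0,0,-1,-1,1,0,0,0,0,-1,0,1,0,0,0,0,-1,0,1,0,0,0,0,-1,0,1,0,0,0,0,-1,0,1,0,0,0,0]

```text
t: 12.72
tcp_pos: [0.4877, 0.1482, 0.0724]
eef_rot: [-0.096, -3.139, -0.002]
force: [0.7, 0.2, 0.2]
grip_width: 0.0001
grip_force: 0.0
```

Call:
drive_tool:
  targets: [-1,0,1,0,0,0,0,-1,0,0,0,0,0,0,-1,0,0,0,0,0,0]

```text
t: 12.97
tcp_pos: [0.4877, 0.1678, 0.0722]
eef_rot: [-0.092, -3.139, -0.001]
force: [0.3, -1.0, -0.5]
grip_width: 0.0004
grip_force: 0.0
```

```bash
python3 - <<'E'
from h import *
np.set_printoptions(precision=4,suppress=True)
save('scene','s3')
c=cv2.imread('pics/s3.png')[150:290,210:420]; cv2.imwrite('pics/s3c.png',cv2.resize(c,None,fx=3.8,fy=3.8,interpolation=cv2.INTER_CUBIC))
E
```

```text
(no output)
```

View pics/s3c.png

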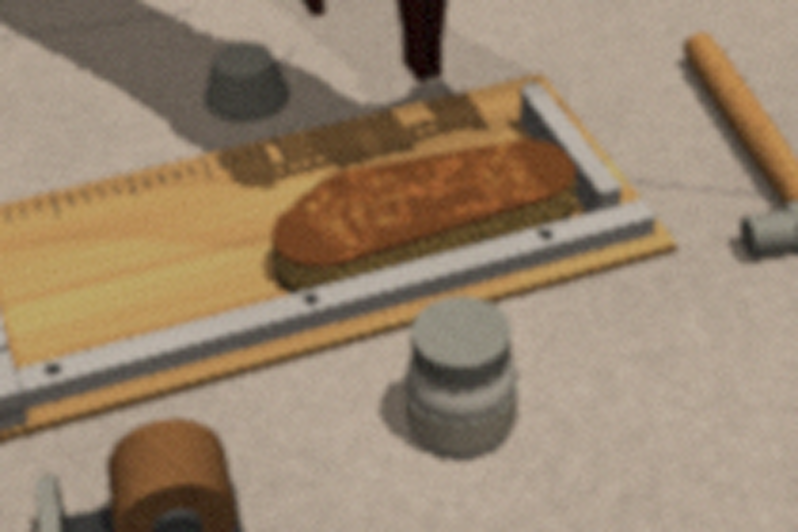

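The scene crop shows the heel (575,175) against the stop and the toe (280,270) close to the fence, with a thin gap along the heel half.

Call:
drive_tool:
  targets: [-1,0,0,-0.8,0,0,0,-1,0,0,-0.8,0,0,0,-1,0,0,-0.85,0,0,0,-1,0.2,0,0,0,0,0,-1,0.2,0,0,0,0,0,-1,0.2,0,0,0,0,0,-1,0.2,0,0,0,0,0,-1,0.2,0,0,0,0,0,-1,0.1,0,0,0,0,0,-1,0.1,0,0,0,0,0]

```text
t: 13.85
tcp_pos: [0.5134, 0.1656, 0.0241]
eef_rot: [0.099, 3.139, 0.001]
force: [-0.5, -0.6, -0.2]
grip_width: 0.0001
grip_force: 0.0
```

Call:
drive_tool:
  targets: [-1,0.1,0,0,0,0,0,-1,0.1,0,0,0,0,0,-1,0.1,0,0,0,0,0]

```text
t: 14.1
tcp_pos: [0.5178, 0.1657, 0.0236]
eef_rot: [-0.098, -3.138, 0.0]
force: [-4.9, 0.9, 2.9]
grip_width: 0.0002
grip_force: 2.1
```

Call:
drive_tool:
  targets: [-1,0.1,0,0,0,0,0,-1,0.1,0,0,0,0,0,-1,0,0,0,0,0,0]

```text
t: 14.35
tcp_pos: [0.5214, 0.1664, 0.0236]
eef_rot: [-0.097, -3.137, -0.001]
force: [-5.6, 2.3, 6.8]
grip_width: 0.0004
grip_force: 3.5
```

Call:
drive_tool:
  targets: [-1,0.1,0,0,0,0,0,-1,0.1,0,0,0,0,0,-1,0,0,0,0,0,0]

```text
t: 14.6
tcp_pos: [0.5232, 0.1669, 0.0234]
eef_rot: [-0.096, -3.133, -0.0]
force: [-12.2, 3.5, 10.4]
grip_width: 0.0007
grip_force: 6.7
```

Call:
drive_tool:
  targets: [-1,0.1,0,0,0,0,0,-1,0.1,0,0,0,0,0,-1,0,0,0,0,0,0]

```text
t: 14.85
tcp_pos: [0.5234, 0.167, 0.023]
eef_rot: [-0.095, -3.127, 0.001]
force: [-23.4, 2.2, 19.0]
grip_width: 0.0001
grip_force: 11.9
```

Flush by force. Going back to the toe to re-seat and verify the heel.

Call:
drive_tool:
  targets: [-1,-0.5,0,0,0,0,0,-1,-1,0,0,0,0,0,-1,0,0,0.8,0,0,0,-1,0,0,0.8,0,0,0,-1,0,-0.6,0.9,0,0,0,-1,0,-1,0,0,0,0,-1,0,-1,0,0,0,0,-1,0,-1,0,0,0,0,-1,0.4,-1,0,0,0,0,-1,0.6,-1,0,0,0,0,-1,0.9,-1,0,0,0,0,-1,1,-1,0,0,0,0]

```text
t: 15.85
tcp_pos: [0.5596, 0.0122, 0.0739]
eef_rot: [0.098, 3.139, -0.0]
force: [0.5, 0.9, 1.1]
grip_width: 0.0005
grip_force: 0.0
```

Call:
drive_tool:
  targets: [-1,0,-1,0,0,0,0,-1,0,0,0,0,0,0,-1,0,0,0,0,0,0]

```text
t: 16.1
tcp_pos: [0.5591, -0.0081, 0.0735]
eef_rot: [0.103, 3.139, -0.001]
force: [-0.1, -0.5, 0.6]
grip_width: -0.0001
grip_force: 0.0
```

```bash
python3 - <<'E'
from h import *
np.set_printoptions(precision=4,suppress=True)
for c in ['top','scene']:
  r.get_image(c)
  for l in ['sole_heel','sole_toe','heel_stop','fence']:
        for d in r.spot_point(c,l)[:1]: print(l,c,round(d['score'],2),np.array(d['xyz']))
save('scene','s4')
c=cv2.imread('pics/s4.png')[150:290,210:420]; cv2.imwrite('pics/s4c.png',cv2.resize(c,None,fx=3.8,fy=3.8,interpolation=cv2.INTER_CUBIC))
E
```

```text
sole_heel top 0.87 [0.5816 0.2354 0.0209]
sole_toe top 0.75 [0.5649 0.0298 0.0219]
heel_stop top 0.86 [0.5788 0.2298 0.0248]
fence top 0.89 [0.5931 0.037  0.0184]
sole_heel scene 0.9 [0.5802 0.2326 0.023 ]
sole_toe scene 0.94 [0.5629 0.0314 0.0224]
heel_stop scene 0.69 [0.5765 0.2299 0.0226]
fence scene 0.71 [0.5942 0.039  0.0207]
```

View pics/s4c.png

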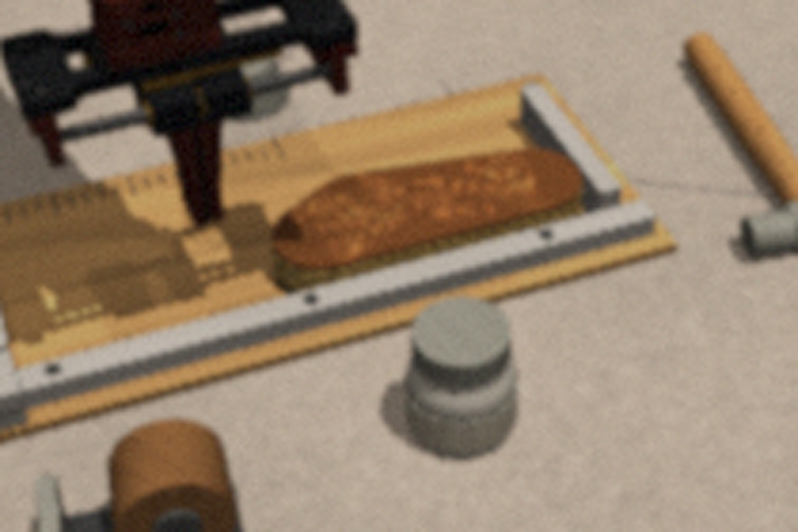

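The crop shows the heel (582,180) in the stop/fence corner and the sole nearly parallel to the fence. The networks suggest the toe may be about 2 mm off. I'll re-seat the heel, then press at the ball.

Call:
drive_tool:
  targets: [-1,0,0,-0.8,0,0,0,-1,0,0,-0.8,0,0,0,-1,0,0,-0.85,0,0,0,-1,0.013,0.2,0,0,0,0,-1,0.013,0.2,0,0,0,0,-1,0.013,0.2,0,0,0,0,-1,0.013,0.2,0,0,0,0,-1,0.013,0.2,0,0,0,0,-1,0.006,0.1,0,0,0,0,-1,0.006,0.1,0,0,0,0]

```text
t: 17.48
tcp_pos: [0.5607, 0.0181, 0.0252]
eef_rot: [0.098, 3.139, 0.0]
force: [0.2, -0.5, -0.6]
grip_width: 0.0006
grip_force: 0.0
```

Call:
drive_tool:
  targets: [-1,0.006,0.1,0,0,0,0,-1,0.006,0.1,0,0,0,0,-1,0.006,0.1,0,0,0,0]

```text
t: 17.73
tcp_pos: [0.5607, 0.0231, 0.0247]
eef_rot: [0.099, 3.14, -0.001]
force: [-0.7, -7.7, 3.2]
grip_width: 0.0003
grip_force: 4.2
```

Call:
drive_tool:
  targets: [-1,0.006,0.1,0,0,0,0,-1,0.006,0.1,0,0,0,0,-1,0,0,0,0,0,0]

```text
t: 17.98
tcp_pos: [0.5607, 0.0232, 0.0247]
eef_rot: [-0.104, -3.139, 0.007]
force: [-0.5, -11.0, 3.7]
grip_width: 0.0005
grip_force: 5.5
```

Call:
drive_tool:
  targets: [-1,0,-0.3,0,0,0,0,-1,0,-0.9,0,0,0,0,-1,0,0,0.8,0,0,0,-1,0,0,0.8,0,0,0,-1,-0.6,0.2,0.8,0,0,0,-1,-1,1,0,0,0,0,-1,-1,1,0,0,0,0,-1,-1,1,0,0,0,0,-1,-0.5,1,0,0,0,0,-1,0,0.8,0,0,0,0,-1,0,0,0,0,0,0,-1,0,0,0,0,0,0]

```text
t: 18.98
tcp_pos: [0.479, 0.1043, 0.0728]
eef_rot: [0.095, 3.14, 0.001]
force: [-0.0, -0.6, -0.6]
grip_width: -0.0
grip_force: 0.0
```

Call:
drive_tool:
  targets: [-1,0,0,-0.8,0,0,0,-1,0,0,-0.8,0,0,0,-1,0,0,-0.85,0,0,0,-1,0.2,0,0,0,0,0,-1,0.2,0,0,0,0,0,-1,0.2,0,0,0,0,0,-1,0.2,0,0,0,0,0,-1,0.1,0,0,0,0,0,-1,0.1,0,0,0,0,0]

```text
t: 19.73
tcp_pos: [0.4998, 0.1035, 0.0243]
eef_rot: [0.099, 3.139, 0.001]
force: [-0.5, 0.3, -0.1]
grip_width: 0.0004
grip_force: 0.0
```

Call:
drive_tool:
  targets: [-1,0.1,0,0,0,0,0,-1,0.1,0,0,0,0,0,-1,0.1,0,0,0,0,0]

```text
t: 19.98
tcp_pos: [0.5051, 0.1036, 0.0238]
eef_rot: [0.098, 3.14, 0.0]
force: [0.7, -1.1, 0.2]
grip_width: 0.0007
grip_force: 0.0
```

Call:
drive_tool:
  targets: [-1,0.1,0,0,0,0,0,-1,0.1,0,0,0,0,0,-1,0,0,0,0,0,0]

```text
t: 20.23
tcp_pos: [0.5076, 0.1036, 0.0234]
eef_rot: [-0.098, -3.137, 0.0]
force: [-5.3, 0.1, 5.0]
grip_width: 0.0005
grip_force: 2.4
```

Call:
drive_tool:
  targets: [-1,0.1,0,0,0,0,0,-1,0.1,0,0,0,0,0,-1,0,0,0,0,0,0]

```text
t: 20.48
tcp_pos: [0.5077, 0.1035, 0.023]
eef_rot: [-0.097, -3.13, 0.002]
force: [-15.4, 0.1, 13.9]
grip_width: 0.0006
grip_force: 7.8
```

Call:
drive_tool:
  targets: [-1,0.1,0,0,0,0,0,-1,0.1,0,0,0,0,0,-1,0,0,0,0,0,0]

```text
t: 20.73
tcp_pos: [0.5079, 0.1035, 0.0226]
eef_rot: [-0.096, -3.123, 0.003]
force: [-26.0, 1.4, 24.5]
grip_width: 0.0002
grip_force: 13.4
```

Call:
drive_tool:
  targets: [-1,0.1,0,0,0,0,0,-1,0.05,0,0,0,0,0,-1,0,0,0,0,0,0]

```text
t: 20.98
tcp_pos: [0.5079, 0.1035, 0.0226]
eef_rot: [-0.096, -3.117, 0.004]
force: [-35.5, 0.8, 33.7]
grip_width: 0.0004
grip_force: 18.0
```

The ball press met solid resistance straight away, so the sole should be flush. I'll back off and check with the wrist camera from above.

Call:
drive_tool:
  targets: [-1,-0.6,0,0,0,0,0,-1,-1,0,0,0,0,0,-1,0,0,1,0,0,0,-1,0,0,1,0,0,0,-1,0,0,1,0,0,0,-1,0.7,0.2,1,0,0,0,-1,0.7,0.2,1,0,0,0,-1,0.7,0.2,1,0,0,0,-1,0.7,0.2,1,0,0,0,-1,0.7,0.2,1,0,0,0,-1,0.7,0.3,1,0,0,0,-1,0.7,0.3,0,0,0,0]

```text
t: 21.98
tcp_pos: [0.5889, 0.136, 0.2081]
eef_rot: [0.099, 3.134, 0.003]
force: [-0.0, 0.0, 0.4]
grip_width: 0.0004
grip_force: 0.0
```

Call:
drive_tool:
  targets: [-1,0,0,0,0,0,0,-1,0,0,0,0,0,0]

```text
t: 22.15
tcp_pos: [0.586, 0.1356, 0.2031]
eef_rot: [-0.098, -3.14, 0.001]
force: [-0.4, -0.1, 0.3]
grip_width: 0.0009
grip_force: 0.0
```

```bash
python3 - <<'E'
from h import *
save('wrist','w5')
E
```

```text
(no output)
```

View pics/w5.png

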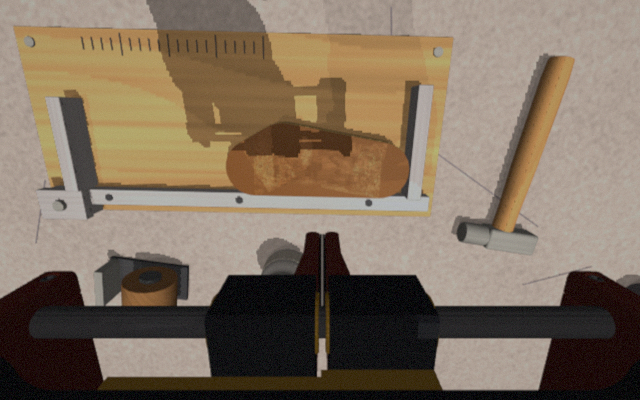

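The wrist view shows the sole's straight side along the fence from (250,193) to (395,198), and the heel at (409,160) against the stop. I'll zoom in to confirm.

```bash
python3 - <<'E'
from h import *
c=cv2.imread('pics/w5.png')[110:222,215:445]; cv2.imwrite('pics/w5c.png',cv2.resize(c,None,fx=3.45,fy=3.45,interpolation=cv2.INTER_CUBIC))
E
```

```text
(no output)
```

View pics/w5c.png

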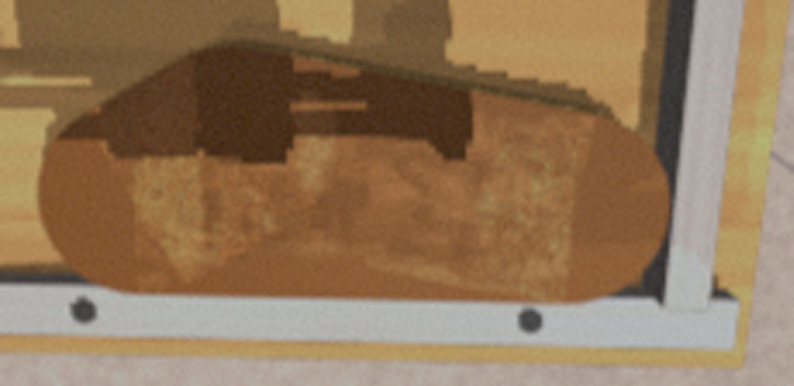

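The zoom shows the straight side (130,291)–(575,301) lying along the fence edge, and the heel end (669,200) touching the stop face. The sole is seated, so now the cursor: going behind it.

Call:
drive_tool:
  targets: [-1,-0.2,-1,0,0,0,0,-1,-0.2,-1,0,0,0,0,-1,-0.2,-1,0,0,0,0,-1,-0.2,-1,0,0,0,0,-1,-0.2,-1,0,0,0,0,-1,-0.2,-1,0,0,0,0,-1,-0.2,-1,0,0,0,0,-1,-0.2,-1,0,0,0,0,-1,-0.2,-1,0,0,0,0,-1,-0.2,-1,0,0,0,0,-1,-0.2,-1,0,0,0,0,-1,-0.2,-1,0,0,0,0]

```text
t: 23.2
tcp_pos: [0.5363, -0.1055, 0.203]
eef_rot: [-0.099, -3.139, -0.0]
force: [0.8, 0.2, 0.1]
grip_width: 0.0003
grip_force: 0.0
```

Call:
drive_tool:
  targets: [-1,0,-1,0,0,0,0,-1,0,-1,0,0,0,0,-1,0,-1,0,0,0,0,-1,0,-1,0,0,0,0,-1,0,0,-1,0,0,0,-1,0,0,-1,0,0,0,-1,0,0,-1,0,0,0,-1,0,0,-1,0,0,0,-1,0,0,-1,0,0,0,-1,0,0,-1,0,0,0,-1,0,0,0,0,0,0,-1,0,0,0,0,0,0]

```text
t: 24.2
tcp_pos: [0.5362, -0.1843, 0.0828]
eef_rot: [-0.099, -3.137, -0.001]
force: [0.6, -0.3, -0.3]
grip_width: 0.0007
grip_force: 0.0
```

```bash
python3 - <<'E'
from h import *
np.set_printoptions(precision=4,suppress=True)
for c in ['top','scene']:
  r.get_image(c)
  for l in ['sole_heel','sole_toe','cursor_back','cursor_face']:
        for d in r.spot_point(c,l)[:1]: print(l,c,round(d['score'],2),np.array(d['xyz']))
E
```

```text
sole_heel top 0.78 [0.5802 0.2321 0.021 ]
sole_toe top 0.55 [0.5635 0.0318 0.0212]
cursor_back top 0.87 [ 0.5317 -0.1434  0.0267]
cursor_face top 0.6 [ 0.5478 -0.1275  0.0246]
sole_heel scene 0.55 [0.5774 0.2332 0.0235]
sole_toe scene 0.92 [0.5585 0.0307 0.0238]
cursor_back scene 0.75 [ 0.5304 -0.1458  0.0267]
cursor_face scene 0.87 [ 0.55   -0.1284  0.023 ]
```

Call:
drive_tool:
  targets: [-1,0,0,-0.95,0,0,0,-1,0,0,-0.95,0,0,0,-1,0,0,-0.95,0,0,0,-1,0.01,0.2,0,0,0,0,-1,0.01,0.2,0,0,0,0,-1,0.01,0.2,0,0,0,0,-1,0.01,0.2,0,0,0,0,-1,0.01,0.2,0,0,0,0,-1,0.01,0.2,0,0,0,0,-1,0.01,0.2,0,0,0,0,-1,0.01,0.2,0,0,0,0,-1,0.01,0.2,0,0,0,0]

```text
t: 25.7
tcp_pos: [0.54, -0.1483, 0.0269]
eef_rot: [0.099, 3.139, -0.0]
force: [-0.1, -2.1, 1.3]
grip_width: 0.0003
grip_force: 0.8
```

Call:
drive_tool:
  targets: [-1,0.015,0.25,0,0,0,0,-1,0.015,0.25,0,0,0,0,-1,0.015,0.25,0,0,0,0,-1,0.015,0.25,0,0,0,0,-1,0.015,0.25,0,0,0,0,-1,0.015,0.25,0,0,0,0,-1,0.015,0.25,0,0,0,0,-1,0.015,0.25,0,0,0,0,-1,0.015,0.25,0,0,0,0,-1,0.015,0.25,0,0,0,0,-1,0.015,0.25,0,0,0,0,-1,0.015,0.25,0,0,0,0]

```text
t: 26.7
tcp_pos: [0.5433, -0.088, 0.0266]
eef_rot: [-0.099, -3.14, -0.0]
force: [1.4, -1.2, -0.0]
grip_width: 0.0005
grip_force: 0.9
```

Call:
drive_tool:
  targets: [-1,0.015,0.25,0,0,0,0,-1,0.015,0.25,0,0,0,0,-1,0.015,0.25,0,0,0,0,-1,0.015,0.25,0,0,0,0,-1,0.015,0.25,0,0,0,0,-1,0.015,0.25,0,0,0,0,-1,0.015,0.25,0,0,0,0,-1,0.015,0.25,0,0,0,0,-1,0.01,0.2,0,0,0,0,-1,0.01,0.2,0,0,0,0]

```text
t: 27.53
tcp_pos: [0.5461, -0.04, 0.0267]
eef_rot: [-0.098, -3.14, -0.0]
force: [0.9, -2.4, 0.4]
grip_width: 0.0004
grip_force: 0.8
```

Call:
drive_tool:
  targets: [-1,0.013,0.2,0,0,0,0,-1,0.013,0.2,0,0,0,0,-1,0.013,0.2,0,0,0,0,-1,0.013,0.2,0,0,0,0,-1,0.013,0.2,0,0,0,0,-1,0.013,0.2,0,0,0,0,-1,0.013,0.2,0,0,0,0,-1,0.013,0.2,0,0,0,0,-1,0.006,0.1,0,0,0,0,-1,0.006,0.1,0,0,0,0]

```text
t: 28.37
tcp_pos: [0.5484, -0.0041, 0.0267]
eef_rot: [-0.098, -3.14, -0.0]
force: [1.2, -2.1, 1.0]
grip_width: 0.0004
grip_force: 0.8
```

Call:
drive_tool:
  targets: [-1,0.005,0.08,0,0,0,0,-1,0.005,0.08,0,0,0,0,-1,0.005,0.08,0,0,0,0]

```text
t: 28.62
tcp_pos: [0.5487, 0.0003, 0.0266]
eef_rot: [-0.099, -3.14, 0.0]
force: [1.0, -2.0, -0.5]
grip_width: 0.0002
grip_force: 0.8
```

Call:
drive_tool:
  targets: [-1,0.003,0.05,0,0,0,0,-1,0.003,0.05,0,0,0,0,-1,0.003,0.05,0,0,0,0]

```text
t: 28.87
tcp_pos: [0.5489, 0.0033, 0.0266]
eef_rot: [-0.099, -3.14, 0.0]
force: [0.8, -0.8, 0.0]
grip_width: 0.0005
grip_force: 0.8
```

Call:
drive_tool:
  targets: [-1,0.003,0.05,0,0,0,0,-1,0.003,0.05,0,0,0,0,-1,0.003,0.05,0,0,0,0]

```text
t: 29.12
tcp_pos: [0.5491, 0.0064, 0.0266]
eef_rot: [-0.099, -3.14, 0.0]
force: [1.2, -2.7, -0.1]
grip_width: 0.0005
grip_force: 0.8
```

Call:
drive_tool:
  targets: [-1,0.003,0.05,0,0,0,0,-1,0.003,0.05,0,0,0,0,-1,0.003,0.05,0,0,0,0]

```text
t: 29.37
tcp_pos: [0.5493, 0.0094, 0.0266]
eef_rot: [-0.099, -3.14, -0.0]
force: [1.7, -1.5, 0.6]
grip_width: 0.0006
grip_force: 0.8
```

Call:
drive_tool:
  targets: [-1,0.003,0.05,0,0,0,0,-1,0.003,0.05,0,0,0,0,-1,0,0,0,0,0,0]

```text
t: 29.62
tcp_pos: [0.5493, 0.0098, 0.0267]
eef_rot: [0.1, 3.14, -0.002]
force: [1.7, -6.7, 0.8]
grip_width: 0.0002
grip_force: 3.0
```

The cursor met the toe at the expected spot, with the force rising to 7 N. Retreating straight back, then up.

Call:
drive_tool:
  targets: [-1,0,-0.2,0,0,0,0,-1,0,-0.6,0,0,0,0,-1,0,-1,0,0,0,0,-1,0,-0.5,1,0,0,0,-1,0,0,1,0,0,0,-1,0,0,1,0,0,0,-1,0.3,0.8,1,0,0,0,-1,0.3,0.9,1,0,0,0,-1,0.4,0.9,1,0,0,0,-1,0.4,0.9,1,0,0,0,-1,0.4,0.9,1,0,0,0,-1,0,0.9,1,0,0,0]

```text
t: 30.62
tcp_pos: [0.5861, 0.0718, 0.2076]
eef_rot: [0.098, 3.14, 0.0]
force: [0.0, 0.2, 0.2]
grip_width: 0.0004
grip_force: 0.0
```

Call:
drive_tool:
  targets: [-1,0.2,0.9,0,0,0,0,-1,0,0,0,0,0,0,-1,0,0,0,0,0,0]

```text
t: 30.87
tcp_pos: [0.5889, 0.0897, 0.2063]
eef_rot: [-0.095, -3.139, -0.0]
force: [-0.2, -0.0, -0.7]
grip_width: 0.0003
grip_force: 0.0
```

```bash
python3 - <<'E'
from h import *
save('wrist','w6')
c=cv2.imread('pics/w6.png')[60:280,150:500]; cv2.imwrite('pics/w6c.png',cv2.resize(c,None,fx=2.25,fy=2.25,interpolation=cv2.INTER_CUBIC))
E
```

```text
(no output)
```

View pics/w6c.png

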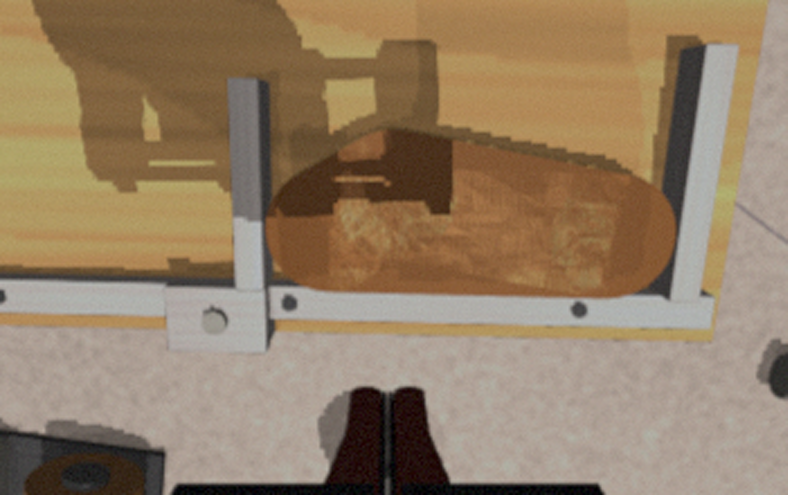

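The picture shows the cursor face touching the toe at (268,230), the heel on the stop at (675,230), and the straight side along the fence from (315,291) to (610,297). Nothing else has moved.

```bash
python3 -c "
from bench import r
print(r.job_done())"
```

```text
the job is handed in; nothing more can be done
None
```

The sole is flush along the fence with its heel home on the stop, judging by contact force and the last wrist picture (good to about 1 mm). The cursor was then pushed up to touch the toe, and the job was handed in at about 31 s with no verdict returned.

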